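# Hold a microscope focus block against the sprung fence of an assembly jig

## Task

Be my third hand while I fasten this microscope focus block: stand it upright and centred on the narrow ledge of the assembly jig, flat back to the dark sprung fence, then press it squarely back with about 10 N, which pushes the fence half way into its travel. Never ram the fence to the end of its travel or tip the block over, and leave the other things on the bench where they are. Finish while still holding it there steadily, standing on the ledge and pressed to the fence by the block alone (hand off the fence): do not let go, I drive the screws from behind.

Things in the scene. Friction and masses are not known exactly. Their poses are not given: they have to be found in the camera images.
- focus_block: Focus block: bare aluminium, 0.25 to 0.5 kg, T-shaped from above, 64 mm tall, starts standing on the bench. Back plate 84 wide (y) x 14 mm thick (x = -14 to 0); on its front, full height, a rib 30 wide (y), x = -44 to -14, with a 1 mm brass rack. Origin: foot of the flat back face, mid width; z up, rib towards -x. Can be gripped from above across the rib's 30 mm.
- block_front (a point): Middle of the front of the focus block's rib, at half height: 44 mm in front of the back face (block frame x = -44 mm, z = 32 mm); axes as the block's.
- ledge: Fixed steel ledge, 100 mm wide (y), top 50 mm above the bench, reaching 36 mm out in front of the relaxed fence (the rib may overhang). Origin: on its top, mid width, at the relaxed fence's face; z up, +x is the way the fence gives, -x the free front. Base plate 12 mm high, x = -45 to 55, 120 mm wide. Behind the fence an upright plate, x = 36 to 48, 42 mm above the ledge top.
- fence_face (a point): Middle of the front face of the fence, a dark steel plate 90 mm wide, 10 mm thick, standing from 2 mm to 40 mm above the ledge's top. The point moves with the fence, 21 mm above the ledge's top; axes as the ledge's.
- fence (a joint): How far the sprung fence is pushed back (m): 0 relaxed, 0.014 is the end of its travel. The spring pushes back with 1.4 N per mm, from 0 N when relaxed (10 N at 7 mm), and returns it when let go.
- screw_jar: Clear screw jar with a white lid, diameter 36 mm, 45 mm tall; origin under its centre. Leave alone.
- dish: Glass culture dish, diameter 90 mm, 16 mm high; origin under its centre. Leave alone.
- driver: Screwdriver lying on the bench, 190 mm long, black handle; lies along its own x, tip to +x; origin under its mid length. Leave alone.
- angle_plate: Small aluminium angle plate, foot 50 x 40 mm, 36 mm tall, no rib: not the focus block; origin under its centre. Leave alone.
- slide_box: Grey box of slides, 170 x 90 x 35 mm; origin under its centre. Leave alone.
- wash_bottle: White bottle, diameter 66 mm, 160 mm tall; origin under its centre. Leave alone.
- objective: Bare steel microscope objective standing on end, diameter 26 mm, 47 mm tall; origin under its centre. Leave alone.
- eyepiece: Black eyepiece standing on end, diameter 34 mm, 50 mm tall; origin under its centre. Leave alone.
Not all that is in view belongs to the job. What is shaped like the focus_block but red is not meant.

How it is judged:
At the end, for the whole second after the job is handed in: The block stands on the ledge (contact over 0.2 N, foot within 3 mm below to 4 mm above its top), upright and square to the fence within 0.1 rad, rib to the free front, centred within 8 mm, and presses the fence with 5 to 15 N (fence 3.4 to 10.8 mm in), at rest; the robot does not touch the fence (contact force between focus_block and fence between 5 and 15 N and value of joint fence between 0.0034 and 0.0108 m and contact force between focus_block and ledge above 0.2 N and z of focus_block in the frame of ledge between -0.003 and 0.004 m and y of focus_block in the frame of ledge between -0.008 and 0.008 m and angle between focus_block's own z axis and vertical below 0.1 rad and angle between the x axis of focus_block and the x axis of ledge, either way round below 0.1 rad and x of block_front in the frame of ledge below -0.02 m and velocity of joint fence between -0.004 and 0.004 m/s and linear speed of focus_block below 0.01 m/s and contact force between each of the arm, the fingers and fence below 0.5 N); the arm keeps its last pose, push and grip.
It fails at once if the fence is rammed to the end of its travel (over 13.3 mm) (value of joint fence above 0.0133 m).
It fails at once if the block tips over (more than 0.6 rad) (angle between focus_block's own z axis and vertical above 0.6 rad).
It fails at once if another thing on the bench is moved by more than 25 mm (distance of any of screw_jar, dish, driver, angle_plate, slide_box, wash_bottle, objective, eyepiece from where it was at the start of the episode above 0.025 m).
It also fails if it takes over 42 s, if anything falls off the work surface, if the arm or the gripper's body presses on something with over 40 N, if the wrist force passes 120 N, or if a joint passes its speed limit or range.

## Robot

A 7-joint arm with a two-finger parallel gripper is mounted at the origin on the work surface. World frame = base frame: x ahead of the robot, y to its left, z up, the work surface at z = 0. Lengths are in m, angles in rad, forces in N, time in s.
With the tool pointing down it reaches from about 0.425 to 0.8 m from the base axis. Payload 8.3 kg.
Tool frame: the origin (TCP) lies on the centre line of the jaws, within the pads' length; the fingertips stand 25 mm ahead of it and the grasp point (between the pads) lies 6 mm ahead of it (arm.tips_ahead is the distance from the TCP to the fingertips, in m); x points along the fingers, y is the direction in which the jaws open and shut, and the axes are right-handed (so a half turn about x gives the same grasp; the last joint's range is limited). The gripper opens to 85 mm and grips with 20 to 120 N. Pads are 22 mm wide; open, the fingers measure 114 mm over their backs; the gripper's body (76 mm by 85 mm) begins 54 mm behind the grasp point. The pads swing forward as they close: fully open they stand 13 mm farther back than shut.
Start: joints at [-1.364, 0.383, 0.016, 1.37, -0.006, 1.388, -0.046], TCP at [0.167, 0.602, 0.225] pointing down, gripper open.
Joint ranges: [-2.95, 2.95], [-0.25, 2.06], [-1.52, 1.56], [0.18, 2.33], [-1.44, 4.58], [0.02, 2.06], [-3.01, 3.01]. Speed limits (rad/s): [2.39, 2.39, 3.01, 3.01, 3.14, 3.14, 3.14].

## Interface

Orientations are given as a 3x3 rotation matrix whose columns are the frame's x, y, z axes.
In Python, from workcell import arm, vision gives the robot as it stands.
- The arm moves only by the tool move_arm, never from a script. Its argument "motion" is a list of rows, each a list of 3 entries, a list of its own where there are three numbers: the shift along the tool's x, y, z each as a share of 1 m, from -1 to 1, then the turn about the tool's x as a share of 180 degrees, from -1 to 1, then the opening, from -1 (shut) to 1 (fully open). A call has 1 to 20 rows; each row is the pose to reach, as a shift and turn from the pose commanded when the call began, along the tool's axes at that moment, turning the shorter way round; what a row does not reach only later rows make up. A row lasts 1/8 s, in which the tool goes at most 62.5 mm and 10.7 degrees, less where a joint would pass 70% of its speed; a pose out of reach is approached as far as the arm can. A call with a number of a shift or a turn outside -1 to 1 is refused whole. A call with a gripper value outside its range is refused whole. The fingers move at their own pace and stop on an object; "squeeze" is the grip in N (left out, the last holds). Time passes only in rows, so rows that repeat a pose let the fingers close. It gives the time, the measured TCP pose, the force and the opening at its end, in the units of the state.
- arm.read_state(): the state, without advancing time (a new reading comes with each control period).
- vision.snapshot(name): name is "scene" or "side" or "wrist"; returns a dict with "img" (480x640x3 uint8, blue, green, red), "range_z" (480x640 float32, m along the optical axis (not along the pixel's ray), 0 where there is no reading), "mtx" (3x3 intrinsics, pixels), "R" (3x3) and "t" (3): a world point X has camera coordinates R X + t; the wrist camera has in their place "mount" (4x4, takes a point from camera to tool coordinates, whose origin is the TCP and whose axes are the tool frame's). Camera axes: x right, y down, z forward; pixel columns grow to the right and rows downward; lengths in m; the calibration is good to about 2 mm. The wrist camera is an equidistant fisheye: a pixel r from the principal point sees the ray r / f radians off the axis. A picture is of the moment at which its call begins: read the wrist's pose just before it.
- arm.hand_in(): hands the job in, once; it reports no verdict.
The state is a dict: "time": time; "q": joint angles; "qd": joint speeds; "effort": joint torques, N m; "ee_pos": TCP position; "orientation": TCP orientation; "wrist_force": force on the tool from outside, world axes, zero at the start; "wrist_torque": the same for the moment, N m; "opening": finger opening in m.
Only numpy, scipy, OpenCV 4.12 (cv2) and the standard library are available. Lean on these libraries where they do the work, as an engineer would, in place of code of your own. Each camera call takes 0.05 s, during which the arm holds its last target. There are 200 camera calls.

## Working session

There is one attempt and no reset: what is moved stays moved. The work goes in short steps, Python scripts to look and compute and a tool call to move; the robot and the scene stay as the last step left them, time stands still between calls to the robot, and variables do not carry over. Pictures are saved under pics/ and viewed, about 8 in all and at most 12, crops included, and the job is handed in when it is done.

Besides the shell and the picture viewer there is one more tool, called after ">>>" by a JSON object that holds its "api" and its "payload". move_arm: Moves the arm, as the interface text tells. Shift numbers are shares of 1 m and turn numbers shares of 180 degrees, none past 1 either way. Its arguments: {"type":"object","properties":{"motion":{"type":"array"},"squeeze":{"type":"number"}},"required":["motion"]}

```bash
mkdir -p pics; ls; python3 - <<'E'
from workcell import arm, vision
import cv2, numpy as np, pickle
s=arm.read_state(); print(s)
d={}
for n in("scene","side"):
    d[n]=vision.snapshot(n); cv2.imwrite(f"pics/{n}0.png",d[n]["img"]); print(n,d[n]["mtx"],d[n]["R"],d[n]["t"])
pickle.dump(d,open("snap0.pkl","wb"))
E
```

```text
pics
{'time': 0.0, 'q': array([-1.36392574,  0.38425871,  0.0163606 ,  1.37117044, -0.00626716,
        1.3881915 , -0.04650291]), 'qd': array([ 1.31932640e-04,  1.19395531e-03,  7.02621984e-06,  2.34915364e-03,
        9.79699327e-04, -1.04729226e-03, -1.68710772e-03]), 'effort': array([ 4.93762800e-04, -6.27600503e+01,  8.44680034e-01, -3.71842289e+01,
        1.66109222e-02,  1.38521558e-02,  7.60772821e-06]), 'ee_pos': array([0.16640048, 0.60190339, 0.2242586 ]), 'orientation': array([[-4.64919898e-04,  2.66433596e-01,  9.63853165e-01],
       [-1.92276021e-03,  9.63851249e-01, -2.66433994e-01],
       [-9.99998043e-01, -1.97712898e-03,  6.41742932e-05]]), 'wrist_force': array([-0.18870813,  0.00580187,  0.47541915]), 'wrist_torque': array([ 0.01417601,  0.00325919, -0.00540815]), 'opening': 0.08486590026332536}
scene [[498.43232425   0.         312.35131368]
 [  0.         498.43232425 248.37536206]
 [  0.           0.           1.        ]] [[-0.89566415  0.44456785  0.01204833]
 [ 0.34863462  0.71869326 -0.60160943]
 [-0.27611526 -0.53463953 -0.79869953]] [ 0.5252992  -0.15991593  1.54923149]
side [[454.24929806   0.         320.3991718 ]
 [  0.         454.24929806 230.94165336]
 [  0.           0.           1.        ]] [[ 0.99453377 -0.10329525  0.01525368]
 [-0.05961155 -0.68163441 -0.72926058]
 [ 0.08572659  0.72436498 -0.68406603]] [-0.57844861  0.09252492  1.12155046]
```

View pics/scene0.png

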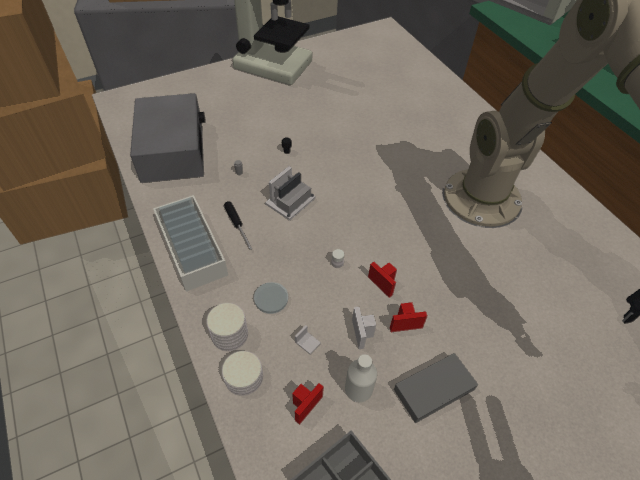

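View pics/side0.png

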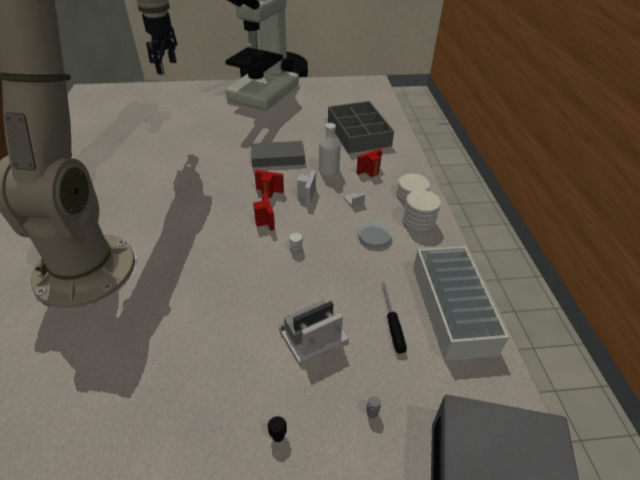

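The scene view shows the focus block at about (364,325), with its rib to the right and red decoys beside it. The jig is at (290,192) with its dark fence. The side view has the block at (307,187) and the jig at (313,330). Next I'll take both from the depth data.

```bash
cat > h.py <<'E'
import numpy as np
def cloud(d):
    z=d["range_z"]; v,u=np.indices(z.shape); K=d["mtx"]
    c=np.stack([(u-K[0,2])/K[0,0]*z,(v-K[1,2])/K[1,1]*z,z],-1)
    return (c-d["t"])@d["R"], z>0
E
python3 - <<'E'
import pickle,cv2,numpy as np
from h import cloud
d=pickle.load(open("snap0.pkl","rb"))
P=[];C=[]
for n in d:
    X,ok=cloud(d[n]); P.append(X[ok]); C.append(d[n]["img"][ok])
    print(n, X[325,364] if n=="scene" else X[187,307], X[192,290] if n=="scene" else X[330,313])
    m=ok&(abs(X[...,0]-.6)<.3)&(abs(X[...,1])<.5)&(abs(X[...,2])<.006); print("bench z",np.median(X[...,2][m]))
P=np.vstack(P);C=np.vstack(C)
np.savez("cl.npz",P=P,C=C)
def show(x0,y0,w,sc=1500):
    n=int(w*sc); im=np.full((n,n,3),80,np.uint8); h=np.full((n,n),-1.)
    for i in np.argsort(P[:,2]):
        a=P[i]; r=int((x0+w/2-a[0])*sc);c=int((y0+w/2-a[1])*sc)
        if 0<=r<n and 0<=c<n and a[2]>.006: im[max(r-1,0):r+2,max(c-1,0):c+2]=cv2.applyColorMap(np.uint8([[np.clip(a[2]/.12*255,0,255)]]),cv2.COLORMAP_JET)[0,0]
    return im
X,ok=cloud(d["scene"]); a=X[325,364]; b=X[192,290]
cv2.imwrite("pics/top.png",np.hstack([show(a[0],a[1],.2,1900),show(b[0],b[1],.2,1900)]))
E
```

```text
scene [0.57416437 0.25423703 0.06281755] [ 0.54571631 -0.23307645  0.05073665]
bench z 0.00010733094541044382
side [0.56395315 0.20303262 0.06023011] [ 0.53513978 -0.29341908  0.09032635]
bench z -0.0005793307020133023
```

View pics/top.png

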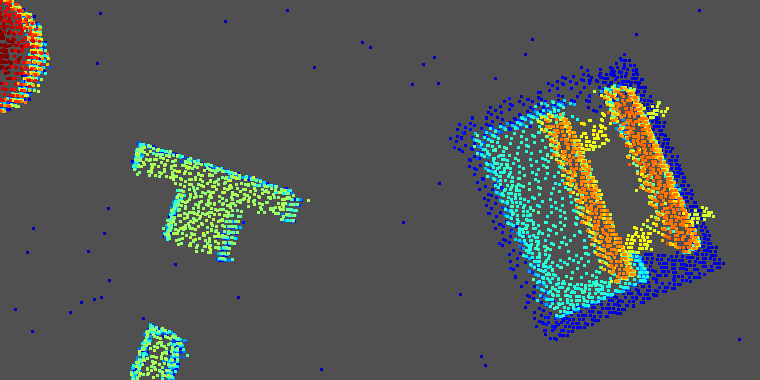

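```bash
python3 - <<'E'
import numpy as np
from scipy.optimize import minimize
z=np.load("cl.npz");P=z["P"];C=z["C"]
def near(c,r,z0,z1): 
    m=(np.hypot(P[:,0]-c[0],P[:,1]-c[1])<r)&(P[:,2]>z0)&(P[:,2]<z1); return P[m],C[m]
def box(q,x0,x1,y0,y1): # signed distance
    dx=np.maximum(x0-q[:,0],q[:,0]-x1);dy=np.maximum(y0-q[:,1],q[:,1]-y1)
    return np.hypot(np.maximum(dx,0),np.maximum(dy,0))+np.minimum(np.maximum(dx,dy),0)
def fit(pts,f,g):
    def cost(p):
        c,s=np.cos(p[2]),np.sin(p[2]); q=(pts[:,:2]-p[:2])@np.array([[c,-s],[s,c]])
        return f(q)
    b=min((minimize(cost,[g[0]+dx,g[1]+dy,g[2]+t],method="Nelder-Mead",options=dict(xatol=1e-5,fatol=1e-9,maxiter=2000)) for dx in(-.01,.01) for dy in (-.01,.01) for t in(-.15,.15)),key=lambda r:r.fun)
    return b.x,b.fun
# block: side+edge points on outline -> use T-outline, grid IoU style: inside penalty + area coverage
pb,_=near((.57,.245),.08,.058,.07); print(len(pb), np.ptp(pb,0), np.median(pb[:,2]))
def T(q): return np.minimum(box(q,-.014,0,-.042,.042),box(q,-.044,-.014,-.015,.015))
gx,gy=np.meshgrid(np.arange(-.042,0,.004),np.arange(-.040,.041,.004)); g=np.c_[gx.ravel(),gy.ravel()]; g=g[T(g)<-.001]
from scipy.spatial import cKDTree
pb=pb[np.hypot(*(pb[:,:2]-np.median(pb[:,:2],0)).T)<.06]
def cb(q):
    out=np.clip(T(q),0,.01); d=np.minimum(cKDTree(q).query(g)[0],.01)
    return (out**2).mean()+(d**2).mean()
print("block",fit(pb,cb,(pb[:,0].max()-.01,np.median(pb[:,1]),-.2)))
# jig
pj,cj=near((.54,-.245),.13,.082,.097); print(len(pj),np.percentile(pj[:,2],[5,50,95]))
fit2=lambda q: np.minimum(box(q,0,.010,-.045,.045),box(q,.036,.048,-.06,.06))
gx,gy=np.meshgrid(np.arange(.001,.0095,.002),np.arange(-.043,.044,.003)); G=np.c_[gx.ravel(),gy.ravel()]
def cj_(q):
    out=np.clip(fit2(q),0,.01); d=np.minimum(cKDTree(q).query(G)[0],.01)
    return (out**2).mean()+(d**2).mean()
r=fit(pj,cj_,(.54,-.24,-1.2)); print("jig",r)
p=r[0];c,s=np.cos(p[2]),np.sin(p[2]); 
q=(P[:,:2]-p[:2])@np.array([[c,-s],[s,c]])
m=(abs(q[:,0]-.03)<.06)&(abs(q[:,1])<.08)
for lo,hi,n in((.045,.055,"ledge"),(.082,.0915,"fence/plate"),(.008,.016,"base")):
    k=m&(P[:,2]>lo)&(P[:,2]<hi); print(n,k.sum(),np.percentile(q[k],[2,10,50,90,98],axis=0).T.round(4), np.median(P[k,2]))
k=m&(P[:,2]>.07)&(P[:,2]<.1)&(q[:,0]<.02);print("fence",np.percentile(q[k],[2,10,50,90,98],axis=0).T.round(4))
k=m&(P[:,2]>.07)&(P[:,2]<.1)&(q[:,0]>.025);print("plate",np.percentile(q[k],[2,10,50,90,98],axis=0).T.round(4))
E
```

```text
544 [0.10449892 0.09131209 0.01147112] 0.06332720925977878
block (array([ 0.58541749,  0.23757725, -0.32384563]), np.float64(1.4634885600357923e-06))
814 [0.08317    0.08954437 0.09305073]
jig (array([ 0.54040913, -0.23786061, -1.1580557 ]), np.float64(1.3315806707442502e-06))
ledge 642 [[-0.0295 -0.0274 -0.0064  0.0473  0.049 ]
 [-0.0517 -0.0475 -0.007   0.0408  0.0495]] 0.0496630444321874
fence/plate 647 [[-0.0012  0.002   0.0113  0.0479  0.0491]
 [-0.0469 -0.0392 -0.0025  0.0345  0.0425]] 0.0888198316259722
base 632 [[-0.0263 -0.0114  0.04    0.0537  0.0555]
 [-0.0623 -0.0595 -0.0257  0.054   0.06  ]] 0.01130934245121265
fence [[-0.0025 -0.0003  0.0079  0.0112  0.0171]
 [-0.0469 -0.0386 -0.002   0.035   0.0437]]
plate [[ 0.0287  0.0349  0.0446  0.0487  0.0517]
 [-0.047  -0.0385 -0.0028  0.0344  0.0439]]
```

>>> {"api": "move_arm", "payload": {"motion": [[[0.0,-0.06,0.118],0.005,1],[[0.02,-0.12,0.235],0.01,1],[[0.04,-0.18,0.35],0.017,1],[[0.07,-0.238,0.471],0.017,1],[[0.07,-0.238,0.471],0.017,1],[[0.07,-0.238,0.471],0.017,1],[[0.07,-0.238,0.471],0.017,1],[[0.07,-0.238,0.471],0.017,1],[[0.07,-0.238,0.471],0.017,1],[[0.07,-0.238,0.471],0.017,1],[[0.07,-0.238,0.471],0.017,1],[[0.07,-0.238,0.471],0.017,1]]}}

```text
time: 1.6
ee_pos: [0.5561, 0.2492, 0.1554]
orientation: [[-0.0, 0.315, 0.949], [0.001, 0.949, -0.315], [-1.0, 0.001, -0.001]]
wrist_force: [-0.6, 0.5, -0.3]
opening: 0.0854
```

```bash
python3 - <<'E'
from workcell import arm, vision
import cv2, numpy as np, pickle
s=arm.read_state(); print(s["time"],s["ee_pos"],s["orientation"].round(3),s["q"].round(3))
d=vision.snapshot("wrist"); pickle.dump((s,d),open("w1.pkl","wb")); cv2.imwrite("pics/w1.png",d["img"]); print(d["mtx"],d["mount"])
E
```

```text
1.6 [0.55605024 0.24922357 0.15537716] [[-0.     0.315  0.949]
 [ 0.001  0.949 -0.315]
 [-1.     0.001 -0.001]] [-0.688  0.396  0.285  1.529 -0.116  1.233  0.865]
[[371.64829954   0.         323.02024256]
 [  0.         371.64829954 239.04459623]
 [  0.           0.           1.        ]] [[ 4.04778065e-05 -2.88514152e-01  9.57475630e-01 -1.49646398e-01]
 [ 9.99999721e-01 -7.02438409e-04 -2.53939849e-04 -2.43992550e-05]
 [ 7.45832898e-04  9.57475374e-01  2.88514043e-01 -7.45395607e-02]
 [ 0.00000000e+00  0.00000000e+00  0.00000000e+00  1.00000000e+00]]
```

View pics/w1.png

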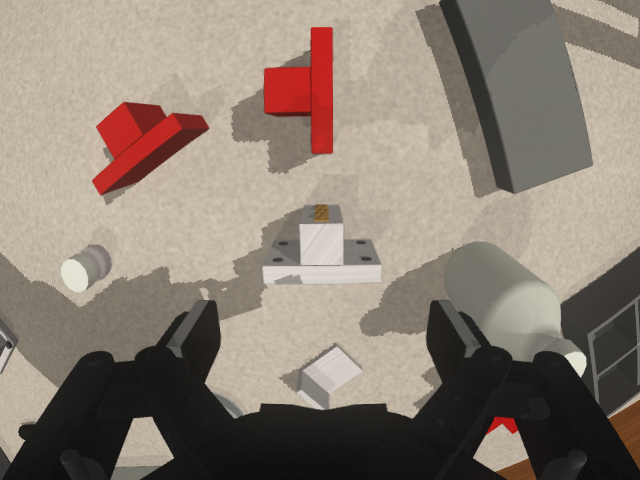

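The wrist view shows the block square to the tool, with its rib mid-column at about 321 and the jaws' mid-column at about 323. The brass rack faces image-up, and the top of the T runs from row 222 (rib front) to 283 (back face). I'll check its depth along tool z.

```bash
cat >> h.py <<'E'
def wpix(s,d,u,v,z):
    K=d["mtx"];a=np.array([u-K[0,2],v-K[1,2]]);r=np.hypot(*a);th=r/K[0,0]
    ray=np.r_[a/r*np.sin(th),np.cos(th)]
    M=d["mount"];R=s["orientation"];o=R@M[:3,3]+s["ee_pos"];w=R@M[:3,:3]@ray
    p=o+w*(z-o[2])/w[2]; return p, R.T@(p-s["ee_pos"])
E
python3 - <<'E'
import pickle
from h import *
s,d=pickle.load(open("w1.pkl","rb"))
for u,v in((300,222),(343,222),(263,283),(382,283),(321,283)): p,t=wpix(s,d,u,v,.064);print(u,v,p.round(4),t.round(4))
E
```

```text
300 222 [0.538 0.239 0.064] [ 0.0914 -0.0155 -0.0138]
343 222 [0.5471 0.2663 0.064 ] [ 0.0914  0.0133 -0.0138]
263 283 [0.5717 0.1989 0.064 ] [ 0.0913 -0.0429  0.0307]
382 283 [0.5984 0.2793 0.064 ] [0.0914 0.0419 0.0308]
321 283 [0.5845 0.2382 0.064 ] [ 0.0914 -0.0015  0.0305]
```

>>> {"api": "move_arm", "payload": {"motion": [[[0.04,-0.001,0],0,1],[[0.08,-0.001,0],0,1],[[0.1,-0.001,0],0,1],[[0.11,-0.001,0],0,1],[[0.11,-0.001,0],0,1],[[0.11,-0.001,0],0,1],[[0.11,-0.001,0],0,-1],[[0.11,-0.001,0],0,-1],[[0.11,-0.001,0],0,-1],[[0.11,-0.001,0],0,-1],[[0.11,-0.001,0],0,-1],[[0.11,-0.001,0],0,-1],[[0.11,-0.001,0],0,-1],[[0.11,-0.001,0],0,-1]], "squeeze": 50}}

```text
time: 3.4
ee_pos: [0.5572, 0.2467, 0.0458]
orientation: [[0.001, 0.318, 0.948], [0.0, 0.948, -0.318], [-1.0, 0.001, 0.001]]
wrist_force: [-0.1, -0.4, 5.6]
opening: 0.0285
```

>>> {"api": "move_arm", "payload": {"motion": [[[-0.03,0,0],0,-1],[[-0.06,0,0],0,-1],[[-0.085,0,0],0,-1],[[-0.085,-0.03,0.007],0.02,-1],[[-0.085,-0.07,0.016],0.05,-1],[[-0.085,-0.115,0.026],0.08,-1],[[-0.085,-0.16,0.037],0.11,-1],[[-0.085,-0.205,0.047],0.14,-1],[[-0.085,-0.25,0.057],0.17,-1],[[-0.085,-0.295,0.068],0.2,-1],[[-0.085,-0.34,0.078],0.23,-1],[[-0.085,-0.38,0.087],0.25,-1],[[-0.085,-0.405,0.093],0.26,-1],[[-0.085,-0.4185,0.0963],0.2656,-1],[[-0.085,-0.4185,0.0963],0.2656,-1],[[-0.085,-0.4185,0.0963],0.2656,-1],[[-0.085,-0.4185,0.0963],0.2656,-1],[[-0.085,-0.4185,0.0963],0.2656,-1]]}}

```text
time: 5.65
ee_pos: [0.5154, -0.18, 0.1303]
orientation: [[-0.0, 0.915, 0.403], [0.0, 0.403, -0.915], [-1.0, 0.0, -0.0]]
wrist_force: [0.2, -0.0, -2.8]
opening: 0.0285
```

```bash
python3 - <<'E'
from workcell import arm, vision
import cv2, numpy as np, pickle
s=arm.read_state(); print(s["time"],s["ee_pos"],s["orientation"].round(3),s["q"].round(3),s["wrist_force"],s["wrist_torque"])
d=vision.snapshot("wrist"); e=vision.snapshot("side"); pickle.dump((s,d,e),open("w2.pkl","wb"))
c=cv2.resize(e["img"][240:400,220:440],None,fx=2.2,fy=2.2)
print(c.shape); im=np.zeros((480+0,800,3),np.uint8); 
cv2.imwrite("pics/w2.png",d["img"]); cv2.imwrite("pics/s2.png",c)
E
```

```text
5.65 [ 0.51539661 -0.18001237  0.1302759 ] [[-0.     0.915  0.403]
 [ 0.     0.403 -0.915]
 [-1.     0.    -0.   ]] [-0.232  0.317  0.622  1.746 -0.201  1.143  0.865] [ 0.23960292 -0.00296046 -2.82777301] [ 0.03164949  0.03429428 -0.01480011]
(352, 484, 3)
```

View pics/w2.png

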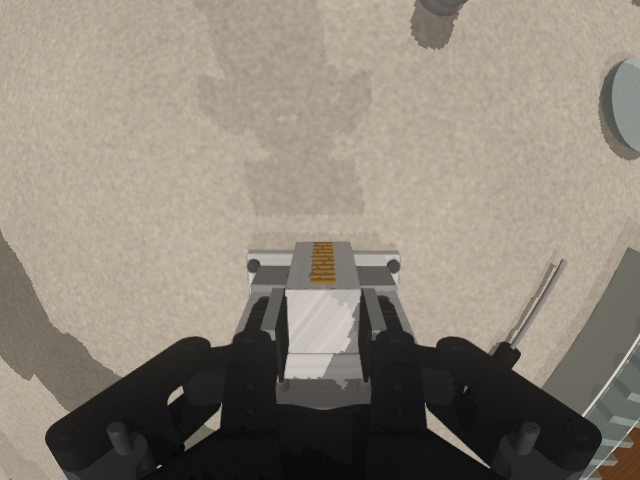

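View pics/s2.png

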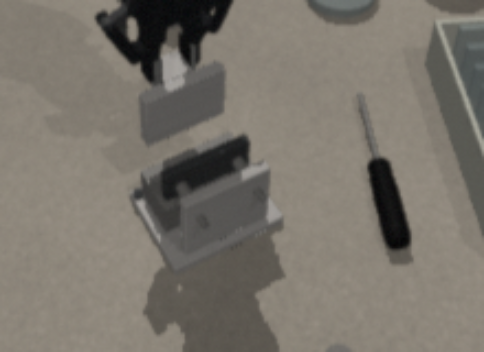

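The wrist view shows the block centred over the jig: the rib is at columns 295–352 and the base plate at 247–400, so both centre on about 323. The side crop shows it upright in front of the dark fence. Next I'll lower it onto the ledge just in front of the fence.

>>> {"api": "move_arm", "payload": {"motion": [[[0,0,0.009],0,-1],[[0,0,0.018],0,-1],[[0.01,0,0.018],0,-1],[[0.02,0,0.018],0,-1],[[0.027,0,0.018],0,-1],[[0.03,0,0.018],0,-1],[[0.032,0,0.018],0,-1],[[0.0335,0,0.018],0,-1],[[0.0335,0,0.018],0,-1],[[0.0335,0,0.018],0,-1],[[0.0335,0,0.018],0,-1]], "squeeze": 90}}

```text
time: 7.12
ee_pos: [0.5225, -0.1974, 0.0969]
orientation: [[0.0, 0.916, 0.402], [-0.0, 0.402, -0.916], [-1.0, 0.0, 0.0]]
wrist_force: [0.8, 0.2, -3.6]
opening: 0.0276
```

>>> {"api": "move_arm", "payload": {"motion": [[[0.0005,0,0],0,-1],[[0.001,0,0],0,-1],[[0.0015,0,0],0,-1],[[0.0015,0,0],0,-1],[[0.0015,0,0],0,-1],[[0.0015,0,0],0,-1]]}}

```text
time: 7.88
ee_pos: [0.5224, -0.1974, 0.096]
orientation: [[0.0, 0.916, 0.402], [0.0, 0.402, -0.916], [-1.0, 0.0, -0.0]]
wrist_force: [-3.6, 1.6, 5.4]
opening: 0.0274
```

>>> {"api": "move_arm", "payload": {"motion": [[[-0.0003,0,0],0,-1],[[-0.0003,0,0.003],0,-1],[[-0.0003,0,0.006],0,-1],[[-0.0003,0,0.009],0,-1],[[-0.0003,0,0.012],0,-1],[[-0.0003,0,0.012],0,-1],[[-0.0003,0,0.012],0,-1],[[-0.0003,0,0.012],0,-1]]}}

```text
time: 8.88
ee_pos: [0.528, -0.2084, 0.096]
orientation: [[0.002, 0.916, 0.402], [-0.0, 0.402, -0.916], [-1.0, 0.001, 0.001]]
wrist_force: [1.6, 2.7, 5.7]
opening: 0.0275
```

>>> {"api": "move_arm", "payload": {"motion": [[[0,0,0.001],0,-1],[[0,0,0.002],0,-1],[[0,0,0.003],0,-1],[[0,0,0.004],0,-1],[[0,0,0.005],0,-1],[[0,0,0.005],0,-1],[[0,0,0.005],0,-1],[[0,0,0.005],0,-1]]}}

```text
time: 9.88
ee_pos: [0.5291, -0.2113, 0.0961]
orientation: [[-0.001, 0.915, 0.403], [0.002, 0.403, -0.915], [-1.0, 0.0, -0.002]]
wrist_force: [-4.4, 7.9, 12.4]
opening: 0.0275
```

```bash
python3 - <<'E'
from workcell import arm, vision
import cv2, numpy as np, pickle
s=arm.read_state(); print(s["time"],s["ee_pos"],s["wrist_force"],s["wrist_torque"])
e=vision.snapshot("side");f=vision.snapshot("scene");pickle.dump((s,e,f),open("w3.pkl","wb"))
a=cv2.resize(e["img"][270:370,260:370],(440,400),interpolation=2); b=cv2.resize(f["img"][150:225,250:330],(360,338),interpolation=2)
im=np.zeros((400,800,3),np.uint8); im[:,:440]=a; im[:338,440:]=b; cv2.imwrite("pics/s3.png",im)
E
```

```text
9.875 [ 0.52912328 -0.21131744  0.09608175] [-4.35733118  7.94892189 12.43702408] [ 1.78103216  0.87367577 -0.01030309]
```

View pics/s3.png

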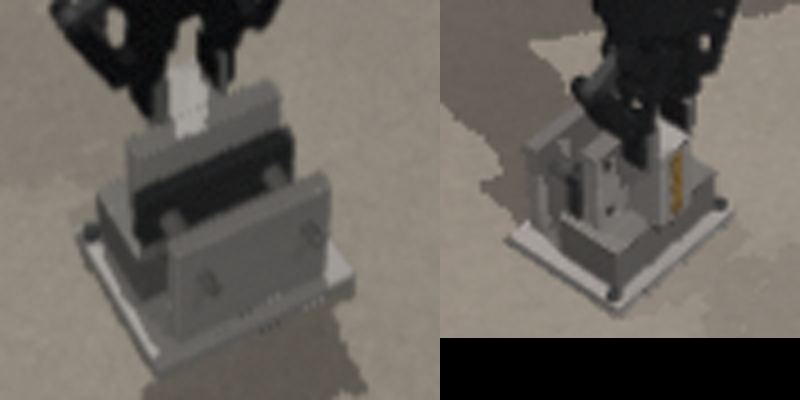

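The crops show the block upright on the ledge, square to the dark fence and just touching it, with the hand clear of the fence. The ledge load is too high (Fz 12 N), so I'll ease it and push on.

>>> {"api": "move_arm", "payload": {"motion": [[[-0.0004,0,0],0,-1],[[-0.0007,0,0],0,-1],[[-0.0007,0,0.001],0,-1],[[-0.0007,0,0.002],0,-1],[[-0.0007,0,0.003],0,-1],[[-0.0007,0,0.004],0,-1],[[-0.0007,0,0.004],0,-1],[[-0.0007,0,0.004],0,-1],[[-0.0007,0,0.004],0,-1]]}}

```text
time: 11.1
ee_pos: [0.5302, -0.2141, 0.0962]
orientation: [[-0.002, 0.915, 0.403], [0.004, 0.403, -0.915], [-1.0, -0.0, -0.004]]
wrist_force: [-4.6, 9.2, 9.8]
opening: 0.0275
```

>>> {"api": "move_arm", "payload": {"motion": [[[-0.0004,0,0],0,-1],[[-0.0006,0,0.0005],0,-1],[[-0.0006,0,0.001],0,-1],[[-0.0006,0,0.002],0,-1],[[-0.0006,0,0.0025],0,-1],[[-0.0006,0,0.0025],0,-1],[[-0.0006,0,0.0025],0,-1],[[-0.0006,0,0.0025],0,-1],[[-0.0006,0,0.0025],0,-1]]}}

```text
time: 12.22
ee_pos: [0.5309, -0.2157, 0.0963]
orientation: [[-0.003, 0.915, 0.403], [0.005, 0.403, -0.915], [-1.0, -0.001, -0.006]]
wrist_force: [-4.9, 11.4, 9.3]
opening: 0.0276
```

```bash
python3 - <<'E'
from workcell import arm, vision
import cv2, numpy as np, pickle
from h import cloud
s=arm.read_state(); print(s["time"],s["ee_pos"],s["wrist_force"],s["wrist_torque"],s["orientation"].round(4))
d0=pickle.load(open("snap0.pkl","rb")); sh={n:vision.snapshot(n) for n in("side","scene")}
pickle.dump((s,sh),open("w4.pkl","wb"))
p=np.array([.54041,-.23786]);c,n=np.cos(-1.158),np.sin(-1.158)
for lab,D in(("before",d0),("now",sh)):
  for k in D:
    X,ok=cloud(D[k]); q=(X[...,:2]-p)@np.array([[c,-n],[n,c]]); z=X[...,2]; g=D[k]["img"].max(-1)
    for w,m in(("fence top",(z>.082)&(z<.094)&(q[...,0]>-.003)&(q[...,0]<.024)),("block top",(z>.108)&(z<.12)&(q[...,0]>-.02)&(q[...,0]<.024))):
      m=ok&m&(abs(q[...,1])<.046)
      if m.sum()>5: print(lab,k,w,m.sum(),"x",np.percentile(q[...,0][m],[5,50,95]).round(4),"y",np.percentile(q[...,1][m],[2,98]).round(4),"z",np.median(z[m]).round(4))
# fence rear face as seen by side cam
a=cv2.resize(sh["side"]["img"][270:370,260:370],(440,400),interpolation=2); b=cv2.resize(sh["scene"]["img"][150:225,250:330],(360,338),interpolation=2)
im=np.zeros((400,800,3),np.uint8); im[:,:440]=a; im[:338,440:]=b; cv2.imwrite("pics/s4.png",im)
E
```

```text
12.225 [ 0.53093536 -0.21566231  0.09630078] [-4.94666004 11.43275008  9.29287468] [ 2.67424469  1.01639982 -0.23794339] [[-3.000e-03  9.151e-01  4.031e-01]
 [ 4.700e-03  4.031e-01 -9.151e-01]
 [-1.000e+00 -9.000e-04 -5.500e-03]]
before scene fence top 106 x [-0.0025  0.0024  0.0087] y [-0.0416  0.0445] z 0.0886
before side fence top 242 x [0.0016 0.0076 0.0112] y [-0.0441  0.0405] z 0.0888
now side fence top 309 x [0.0042 0.0112 0.016 ] y [-0.0446  0.0401] z 0.0891
now side block top 393 x [-0.018  -0.0026  0.0061] y [-0.0432  0.0373] z 0.1132
now scene fence top 13 x [0.0019 0.0093 0.0153] y [0.0367 0.0445] z 0.0859
now scene block top 53 x [-0.0182 -0.006   0.0028] y [-0.0217  0.0421] z 0.1134
```

View pics/s4.png

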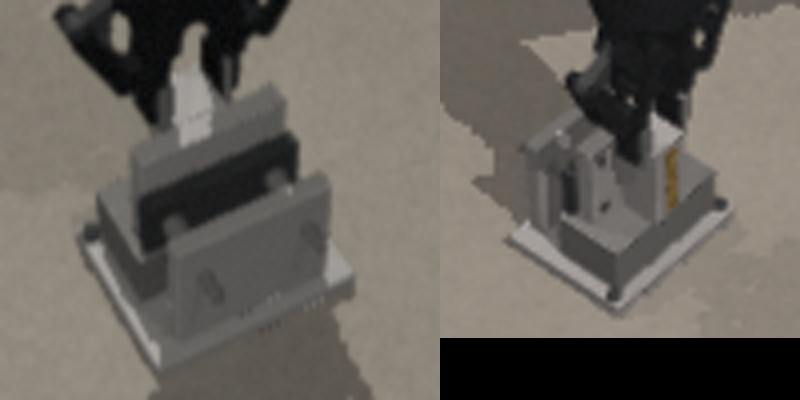

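The crops show the fence pushed part way, with the block square to it, standing on the ledge, and the hand off the fence. The estimates of fence travel are 4.8 mm from depth, about 6 mm from force less friction, and 6.4 mm from the TCP. I'll give it one more small push and let it settle.

>>> {"api": "move_arm", "payload": {"motion": [[[0,0,0.0005],0,-1],[[0,0,0.001],0,-1],[[0,0,0.0015],0,-1],[[0,0,0.0015],0,-1],[[0,0,0.0015],0,-1],[[0,0,0.0015],0,-1],[[0,0,0.0015],0,-1],[[0,0,0.0015],0,-1],[[0,0,0.0015],0,-1],[[0,0,0.0015],0,-1],[[0,0,0.0015],0,-1],[[0,0,0.0015],0,-1],[[0,0,0.0015],0,-1],[[0,0,0.0015],0,-1],[[0,0,0.0015],0,-1],[[0,0,0.0015],0,-1]]}}

```text
time: 14.32
ee_pos: [0.5314, -0.2166, 0.0964]
orientation: [[-0.003, 0.915, 0.403], [0.005, 0.403, -0.915], [-1.0, -0.001, -0.006]]
wrist_force: [-6.3, 14.0, 10.7]
opening: 0.0275
```

```bash
python3 - <<'E'
from workcell import arm, vision
import numpy as np, pickle
from h import cloud
s=arm.read_state(); print(s["time"],s["ee_pos"],s["wrist_force"],abs(s["qd"]).max(),s["opening"])
c,n=np.cos(-1.158),np.sin(-1.158); d=s["ee_pos"][:2]-[.54041,-.23786]
print("tcp ledge x,y",d@[c,n],d@[-n,c],"F along -x",-(s["wrist_force"][:2]@[c,n]))
d0=pickle.load(open("snap0.pkl","rb"))["side"];e=vision.snapshot("side")
for D in(d0,e):
    X,ok=cloud(D); q=(X[...,:2]-[.54041,-.23786])@np.array([[c,-n],[n,c]]);z=X[...,2]
    m=ok&(z>.068)&(z<.084)&(abs(q[...,1])<.04)&(q[...,0]>.004)&(q[...,0]<.022); print("fence back face x",m.sum(),np.median(q[...,0][m]))
E
```

```text
14.325 [ 0.53137283 -0.21660929  0.09636521] [-6.31276622 13.96890357 10.70491936] 0.0022509053479356595 0.027455336934080386
tcp ledge x,y -0.023091167559056713 0.00024712158741870157 F along -x 15.328059110428677
fence back face x 204 0.01042439928261981
fence back face x 163 0.01628054911738101
```

The fence is about 5.9–7.4 mm in. The wrist force includes friction from the ledge load, so I'll ease that load a little and check.

>>> {"api": "move_arm", "payload": {"motion": [[[-0.0003,0,0],0,-1],[[-0.0006,0,-0.0003],0,-1],[[-0.0006,0,-0.0003],0,-1],[[-0.0006,0,-0.0003],0,-1],[[-0.0006,0,-0.0003],0,-1],[[-0.0006,0,-0.0003],0,-1],[[-0.0006,0,-0.0003],0,-1],[[-0.0006,0,-0.0003],0,-1]]}}

```text
time: 15.38
ee_pos: [0.5313, -0.2166, 0.0964]
orientation: [[-0.003, 0.915, 0.403], [0.005, 0.403, -0.915], [-1.0, -0.001, -0.006]]
wrist_force: [-2.3, 11.2, 5.0]
opening: 0.0275
```

```bash
python3 - <<'E'
from workcell import arm
s=arm.read_state(); print(s["time"],s["wrist_force"],abs(s["qd"]).max()); print(arm.hand_in())
E
```

```text
15.375 [-2.32543386 11.21482278  5.00814937] 0.0015508768689885897
the job is handed in; nothing more can be done
None
```

I gripped the focus block across its rib, stood it on the ledge and pressed it back into the fence. I handed the job in at 15.4 s with the arm still holding it there.

Last checks:
- **Position:** the gripper is centred to about 0.3 mm across the ledge and square to about 0.01 rad. The block stands upright with its foot on the ledge, about 8 N on it. The arm is at rest.
- **Press force:** the wrist reads about 11 N towards the free front. Before I eased the load on the ledge it read 15 N; the difference is friction there.
- **Fence travel:** the two measurements disagree slightly. Camera depth gave about 5.9 mm (8 N) and the arm position about 7.4 mm (10 N). Both are inside the 3.4–10.8 mm window.
- **Hand and other things:** in the last pictures the hand was clear of the fence. I saw no contact with anything else on the bench, but I did not measure those objects again.

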